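Walnuts for the recipe shot

TASK

Set up the recipe shot: tip all five walnuts from the steel cup into the white bowl and stand the empty cup upright back on the worktop, clear of the hand. Then grip the camera stand's handle so that its red release button is squeezed in, pull the mast up past the first stop to the second, topmost stop, and finish still holding it up there with the button squeezed. Leave the jar, the pepper mill and the canister where they stand.

Things in the scene. Friction and masses are not known exactly. Their poses are not given: they have to be found in the camera images.
- cup: tapered steel cup, 78 mm tall, outer diameter 44 mm at the foot, 64 mm at the rim, wall 3 mm, floor 5 mm; round it an orange grip band, straight, diameter 62 mm, from 42 to 62 mm above the foot (grasp there). About 0.17 kg full. Starts upright on the worktop, holding the five walnuts up to near its rim. Origin: centre of the foot; z: towards the mouth; yaw means nothing.
- bowl: white ceramic bowl standing loose on the worktop, rim diameter 140 mm, 50 mm tall, 0.45 kg; empty at the start. Origin: centre of the underside, z up.
- mast (a joint): height of the camera stand's mast (m): 0 fully down (start), 0.050 first stop, 0.100 second and top stop (hard end). Locks (2 mm play) at 0 and at each stop when the button is out; slides freely while the button is kept squeezed, also past the first stop. Mast, camera and handle weigh about 0.4 kg and sink if let go between stops; friction about 2 N.
- button (a joint): travel of the red release button (m): 0 out (start), 0.006 fully in; frees the mast from about 0.003. Spring 2.4 N at first, 6 N fully in: grip with 20 N or more.
- handle: black grip block on top of the mast, 30 (x) by 56 (y) by 40 mm (z); the red button, 30 mm wide, 26 tall, sticks out 7.5 mm from its +x side (1.5 mm when in). Grasp from above, fingers closing along its x (37.5 mm), one pad on the button, one on the -x side: this squeezes it in. Camera at its -y side, lower, up to 95 mm out. Origin: centre of the underside, 150 mm above the worktop when down; z up.
- grip (a point): where to grasp the handle: on the grip block's vertical centre line, 21 mm above its underside, level with the middle of the button; axes as handle. Rises with the mast. Button's outer face 22.5 mm from it along +x (button out), plain face 15 mm along -x.
- stand: camera stand, fixed to the worktop: dark steel foot 120 by 120 by 12 mm, grey upright square tube 36 by 36 mm, top 132 mm above the worktop, three windows in its +x face. Origin: centre of the underside; x points to the button's side, the camera looks to -y.
- jar: glass jar with a cork top, 56 mm diameter, 85 mm tall: bystander. Origin: centre of the underside.
- mill: dark wooden pepper mill, 54 mm diameter, 138 mm tall: bystander. Origin: centre of the underside.
- canister: blue ceramic canister, 74 mm diameter, 100 mm tall: bystander. Origin: centre of the underside.
- walnut0: brown walnut, 23 mm thick and 27 mm long, 12 g, smooth shell (slides at about 15 degrees of slope); origin at its centre. Starts in the cup.
- walnut1: brown walnut, 23 mm thick and 27 mm long, 12 g, smooth shell (slides at about 15 degrees of slope); origin at its centre. Starts in the cup.
- walnut2: brown walnut, 23 mm thick and 27 mm long, 12 g, smooth shell (slides at about 15 degrees of slope); origin at its centre. Starts in the cup.
- walnut3: brown walnut, 23 mm thick and 27 mm long, 12 g, smooth shell (slides at about 15 degrees of slope); origin at its centre. Starts in the cup.
- walnut4: brown walnut, 23 mm thick and 27 mm long, 12 g, smooth shell (slides at about 15 degrees of slope); origin at its centre. Starts in the cup.

How it is judged:
By the outcome, as a careful person would: the job done as asked, in the order asked, and still so for the second after the job is handed in, while the arm keeps its last pose, push and grip.
It also fails if it takes over 72 s, if anything falls off the work surface, if the arm or the gripper's body presses on something with over 40 N, if the wrist force passes 120 N, or if a joint passes its speed limit or range.

ROBOT

A 7-joint arm with a two-finger parallel gripper is mounted at the origin on the work surface. World frame = base frame: x ahead of the robot, y to its left, z up, the work surface at z = 0. Lengths are in m, angles in rad, forces in N, time in s.
With the tool pointing down it reaches from about 0.4 to 0.85 m from the base axis. Payload 6.9 kg.
Tool frame: the origin (TCP) lies between the finger pads, 19 mm behind the fingertips; this is the grasp point; z points along the fingers, y is the line along which they close (so a half turn about z gives the same grasp; the last joint's range is limited). The gripper opens to 85 mm and grips with 20 to 120 N. Pads are 22 mm wide; open, the fingers measure 114 mm over their backs; the gripper's body (76 mm by 85 mm) begins 54 mm behind the grasp point. The pads swing forward as they close: fully open they stand 13 mm farther back than shut.
Start: joints at [-1.188, 0.507, -0.238, 1.5, 0.126, 1.149, -0.155], TCP at [0.171, 0.601, 0.25] pointing down, gripper open.
Joint ranges: [-3.08, 3.08], [-0.24, 2.05], [-1.43, 1.35], [0, 2.5], [-1.52, 4.66], [0.17, 1.96], [-2.89, 2.89]. Speed limits (rad/s): [2.39, 2.39, 3.14, 3.14, 3.14, 3.14, 3.14].

INTERFACE

Orientations are given as a unit quaternion [x, y, z, w].
In Python, from bench import robot, eyes gives the robot as it stands (robot), with the cameras (eyes).
- The arm moves only by the shell command python3 nudge.py 'ROWS'. ROWS is a JSON list of rows, 1 to 10 of them, each of 7 numbers: a rotation vector rx, ry, rz in parts of the range, where 1.0 means pi rad, then dx, dy, dz in parts of the range, where 1.0 means 100 cm, then the finger opening in m; each row is the pose to reach, as a shift and turn from the pose commanded when the command began, along the tool's axes at that moment; what a row does not reach only later rows make up. A row lasts 1/10 s, in which the tool goes at most 0.05 m and 0.15 rad, less where a joint would pass 70% of its speed; a pose out of reach is approached as far as the arm can. The fingers move at their own pace and stop on an object; the grip force is fixed at half the most. Time passes only in rows, so rows that do not move let the fingers close. It prints the time, the measured TCP pose, the force, the opening and the grip force at its end. Input that does not fit is refused with a message, and nothing moves.
- robot.get_obs(): the state, without advancing time (a new reading comes with each control period).
- eyes.camera(name): name is "side" or "top" or "wrist"; returns a dict with "image" (384x512x3 uint8, red, green, blue), "mtx" (3x3 intrinsics, pixels), "k1" (the pictures are not rectified: a ray, as slopes to the right and down, at radius r is drawn at 1 + k1 r^2 times it, then the intrinsics apply), "R" (3x3) and "t" (3): a world point X has camera coordinates R X + t. Camera axes: x right, y down, z forward; pixel columns grow to the right and rows downward; lengths in m; the calibration is good to about 2 mm. A picture is of the moment at which its call begins. There is no depth.
- robot.sign_off(): hands the job in; it is judged then, once.
The state is a dict: "t": time; "joint_positions": joint angles; "joint_velocities": joint speeds; "joint_torque": joint torques, N m; "tcp_pos": TCP position; "ee_rot": TCP orientation; "wrist_force": force on the tool from outside, world axes, zero at the start; "moment": the same for the moment, N m; "gripper_width": finger opening in m; "grasp_force": force on a finger pad.
Only numpy, scipy, OpenCV 4.12 (cv2) and the standard library are available. Lean on these libraries where they do the work, as an engineer would, in place of code of your own. Each camera call takes 0.05 s, during which the arm holds its last target. There are 200 camera calls.

## Working session

There is one attempt and no reset: what is moved stays moved. The work goes in short steps, Python scripts to look and compute and a shell command to move; the robot and the scene stay as the last step left them, time stands still between calls to the robot, and variables do not carry over. Pictures are saved under pics/ and viewed, at most 10 in all, crops included, and the job is handed in when it is done.

```bash
ls; mkdir -p pics; python3 - <<'E'
from bench import robot, eyes
import cv2,pickle
d={n:eyes.camera(n) for n in("side","top")}
pickle.dump(d,open("c0.pkl","wb"))
for n in d:
    cv2.imwrite(f"pics/{n}0.png",d[n]["image"][:,:,::-1]); print(n,d[n]["mtx"].tolist(),d[n]["k1"],d[n]["R"].round(3).tolist(),d[n]["t"])
o=robot.get_obs();print(o["t"],o["tcp_pos"],o["ee_rot"],o["gripper_width"])
E
```

```text
bench.py
nudge.py
pics
side [[404.2177920214598, 0.0, 248.08755812069182], [0.0, 404.2177920214598, 194.83468190772655], [0.0, 0.0, 1.0]] -0.14826072835247173 [[0.903, -0.43, 0.018], [-0.236, -0.529, -0.815], [0.36, 0.732, -0.579]] [-0.53779494  0.24590674  0.76020651]
top [[459.43740565953277, 0.0, 256.8522228702093], [0.0, 459.43740565953277, 194.13457878539157], [0.0, 0.0, 1.0]] 0.05072117171149692 [[0.019, -1.0, -0.004], [-0.998, -0.019, -0.062], [0.062, 0.005, -0.998]] [0.0041201  0.60769924 1.22782548]
0.1 [0.17075234 0.6007792  0.24922777] [ 1.37959737e-01  9.90437506e-01 -8.04661835e-04 -1.00249591e-04] 0.08540124902611883
```

View pics/side0.png

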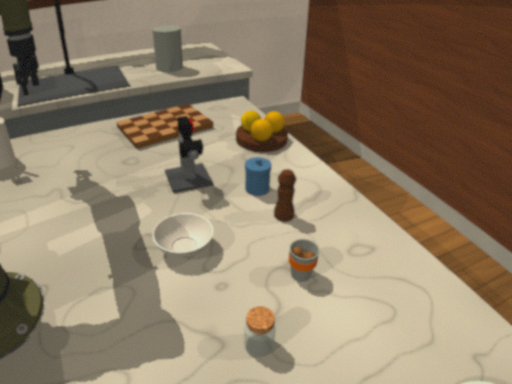

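View pics/top0.png

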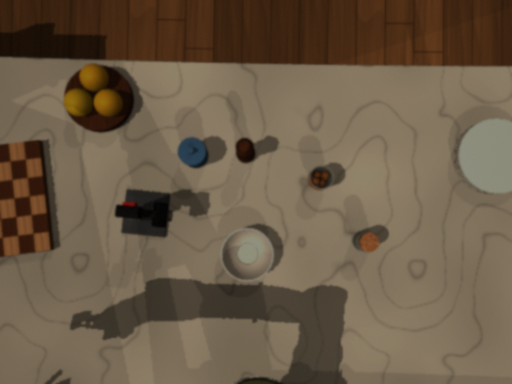

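The side view shows the cup at (303,262), bowl at (184,234), stand foot at (188,178) and handle at (186,125). The top view shows the cup rim at (320,178), bowl at (248,254), foot at (146,214) and red button at (130,204). It also shows the jar at (369,242), mill at (245,150) and canister at (193,152).

```bash
cat > h.py <<'E'
import numpy as np,cv2
def ray(c,uv):
    K=c["mtx"];d=(np.array(uv,float)-K[:2,2])/K[0,0];s=d.copy()
    for _ in range(20): s=d/(1+c["k1"]*(s@s))
    R=c["R"];v=R.T@np.r_[s,1];return -R.T@c["t"],v/np.linalg.norm(v)
def onz(c,uv,z):
    o,v=ray(c,uv);return o+v*(z-o[2])/v[2]
def tri(c1,p1,c2,p2):
    A=[];b=[]
    for c,p in((c1,p1),(c2,p2)):
        o,v=ray(c,p);P=np.eye(3)-np.outer(v,v);A.append(P);b.append(P@o)
    x=np.linalg.lstsq(np.vstack(A),np.hstack(b),rcond=None)[0];return x
def blobs(m,amin=20):
    n,l,s,ce=cv2.connectedComponentsWithStats(m.astype(np.uint8))
    return [(ce[i].round(1).tolist(),s[i].tolist()) for i in range(1,n) if s[i,4]>=amin]
def proj(c,X):
    p=c["R"]@np.array(X)+c["t"];s=p[:2]/p[2];s=s*(1+c["k1"]*(s@s));return s*c["mtx"][0,0]+c["mtx"][:2,2]
E
python3 - <<'E'
import pickle,cv2,numpy as np
from h import *
d=pickle.load(open("c0.pkl","rb"))
S,T=d["side"],d["top"]
for n,c in d.items():
    hsv=cv2.cvtColor(c["image"],cv2.COLOR_RGB2HSV);H,s,v=cv2.split(hsv)
    print(n,"orange",blobs((H>4)&(H<14)&(s>170)&(v>120)))
    print(n,"red",blobs(((H<4)|(H>174))&(s>170)&(v>90),4))
    print(n,"blue",blobs((H>95)&(H<115)&(s>120)&(v>60),50))
    print(n,"white",blobs((s<28)&(v>120),150)[:8])
for k,uv,z in(("cup",(320,178),.078),("bowl",(248,254),.05),("foot",(146,214),.012),("handle",(128,211),.19),("jar",(369,242),.085),("mill",(245,150),.138),("can",(193,152),.1)): print(k,onz(T,uv,z).round(3))
a=cv2.resize(T["image"][170:290,100:350],None,fx=3.2,fy=3.2,interpolation=2);b=cv2.resize(S["image"][100:290,140:330],None,fx=2.02,fy=2.02,interpolation=2)
b=cv2.resize(S["image"][100:200,150:230],(307,384));
cv2.imwrite("pics/cr.png",np.hstack([a[:, :490],b])[:,:,::-1])
E
```

```text
side orange [([301.9, 265.8], [290, 260, 26, 11, 140])]
side red [([190.2, 121.2], [189, 120, 3, 4, 6])]
side blue []
side white []
top orange [([368.5, 242.6], [362, 234, 15, 16, 144])]
top red [([128.0, 203.4], [123, 202, 11, 4, 27])]
top blue [([191.9, 151.7], [180, 139, 25, 26, 463])]
top white []
cup [ 0.649 -0.147  0.078]
bowl [0.448 0.036 0.05 ]
foot [0.548 0.316 0.012]
handle [0.552 0.314 0.19 ]
jar [ 0.487 -0.272  0.085]
mill [0.709 0.046 0.138]
can [0.707 0.18  0.1  ]
```

View pics/cr.png

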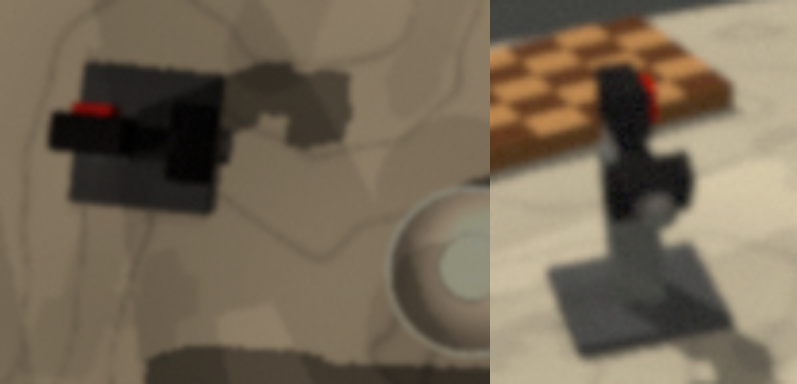

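The crop shows the handle block with the red button on its upper (+x) edge and the foot corners at crop (85,63), (223,76), (212,213), (70,200). So the stand's yaw is about -5°. Next I'll check whether a known 7-joint model (xArm7-like) matches the start state, so I can plan the side grasp.

```bash
cat >> h.py <<'E'
from scipy.spatial.transform import Rotation as Ro
def T_(x,r):
    M=np.eye(4);M[:3,:3]=Ro.from_euler("xyz",r).as_matrix();M[:3,3]=x;return M
L=[((0,0,.267),(0,0,0)),((0,0,0),(-np.pi/2,0,0)),((0,-.293,0),(np.pi/2,0,0)),((.0525,0,0),(np.pi/2,0,0)),((.0775,-.3425,0),(np.pi/2,0,0)),((0,0,0),(np.pi/2,0,0)),((.076,.097,0),(-np.pi/2,0,0))]
def fk(q,all=False):
    M=np.eye(4);out=[]
    for (x,r),a in zip(L,q): M=M@T_(x,r)@T_((0,0,0),(0,0,a));out.append(M)
    return out if all else M
E
python3 - <<'E'
import pickle
from h import *
d=pickle.load(open("c0.pkl","rb"));T=d["top"]
q=[-1.188, 0.507, -0.238, 1.5, 0.126, 1.149, -0.155]
for s in (1,-1):
  M=fk(q);print(M.round(3))
  break
print("start R",Ro.from_quat([.13796,.99044,-.0008,-.0001]).as_matrix().round(3), "r",np.hypot(.171,.601))
P=[onz(T,(100+u/3.2,170+v/3.2),.012)[:2] for u,v in((85,63),(223,76),(212,213),(70,200))]
print(np.array(P).round(4),np.mean(P,0))
e=P[0]-P[1];print(np.degrees(np.arctan2(-e[0],e[1])));e=P[3]-P[2];print(np.degrees(np.arctan2(-e[0],e[1])));e=P[0]-P[3];print(np.degrees(np.arctan2(e[1],e[0])))
# red/handle two-view
S=d["side"];print("red",tri(T,(128,203.4),S,(190.2,121.2)),onz(T,(128,203.4),.18))
print("cup tri",tri(T,(320,178),S,(303.5,249)))
E
```

```text
[[ 0.256 -0.966 -0.023  0.108]
 [-0.957 -0.257  0.138 -0.567]
 [-0.139 -0.013 -0.99   0.274]
 [ 0.     0.     0.     1.   ]]
start R [[-0.962  0.273 -0.   ]
 [ 0.273  0.962 -0.002]
 [-0.    -0.002 -1.   ]] r 0.6248535828496145
[[0.6134 0.3706]
 [0.6045 0.2533]
 [0.4882 0.2589]
 [0.4971 0.3788]] [0.55077277 0.31539937]
-4.320749180706646
-4.246017398875572
-4.031619028384314
red [0.56945786 0.3185968  0.17712046] [0.569889   0.31758941 0.18      ]
cup tri [ 0.65084628 -0.14890526  0.07008094]
```

The manual's scale: turns go in shares of pi rad. Converting my numbers, 0.1 rad / 3.1416 = 0.0318.

```bash
python3 - <<'E'
from h import *
import itertools
from bench import robot, eyes
q=robot.get_obs()["joint_positions"]; print(np.round(q,4))
Rt=Ro.from_quat(robot.get_obs()["ee_rot"]).as_matrix()
for off in itertools.product((0,np.pi/2,np.pi,-np.pi/2),repeat=2):   # offsets on q4,q6
  for s in itertools.product((1,-1),repeat=4):
    R=Ro.from_euler("YZYZY",[q[1],s[0]*q[2],s[1]*q[3]+off[0],s[2]*q[4],s[3]*q[5]+off[1]]).as_matrix()
    if np.linalg.norm(R[:,2]-Rt[:,2]*0-[0,0,-1])<.03: print(np.round(off,2),s,R[:,2].round(4))
E
python3 nudge.py '[[0.0318,0,0,0,0,0,0.085],[0.0318,0.0318,0,0,0,0,0.085]]'
python3 - <<'E'
from bench import robot, eyes
o=robot.get_obs();print(o["joint_positions"],o["tcp_pos"],o["ee_rot"])
E
```

```text
[-1.1885  0.5082 -0.2375  1.501   0.1257  1.1489 -0.1548]
t: 0.3
tcp_pos: [0.1661, 0.6026, 0.249]
ee_rot: [0.134, 0.988, -0.045, -0.058]
wrist_force: [0.1, 0.2, -0.7]
gripper_width: 0.0851
grasp_force: 0.0
[-1.13080993  0.57152257 -0.27273346  1.39989725  0.03730537  1.28545237
 -0.07987469] [0.16612494 0.60256081 0.24903512] [ 0.13391299  0.9882537  -0.04486208 -0.05838941]Traceback (most recent call last):
  File "<stdin>", line 8, in <module>
  File "scipy/spatial/transform/_rotation.pyx", line 1413, in scipy.spatial.transform._rotation.Rotation.from_euler
ValueError: Expected axis specification to be a non-empty string of upto 3 characters, got YZYZY
```

```bash
python3 - <<'E'
from h import *
import itertools
qs=[[-1.1885,.5082,-.2375,1.501,.1257,1.1489,-.1548],[-1.13081,.57152,-.27273,1.39990,.03731,1.28545,-.07987]]
Rt=[Ro.from_quat(v).as_matrix() for v in([.13796,.99044,-.0008,-.0001],[.13391,.98825,-.04486,-.05839])]
E=lambda a,t:Ro.from_euler(a,t).as_matrix()
res=[]
for o4,o6 in itertools.product((0,np.pi/2,np.pi,-np.pi/2),repeat=2):
  for s in itertools.product((1,-1),repeat=6):
    Rs=[E("z",q[0])@E("y",s[0]*q[1])@E("z",s[1]*q[2])@E("y",s[2]*q[3]+o4)@E("z",s[3]*q[4])@E("y",s[4]*q[5]+o6)@E("z",s[5]*q[6]) for q in qs]
    A=[Rt[i][2]@np.eye(3)@[0,0,1] - Rs[i][2,2] for i in(0,1)]
    # relative: tool z dirs must agree after base yaw
    D=[abs(Rt[i][2,2]-Rs[i][2,2]) for i in(0,1)]
    rel=Rt[0].T@Rt[1]; r2=Rs[0].T@Rs[1]
    ang=abs(Ro.from_matrix(rel).magnitude()-Ro.from_matrix(r2).magnitude())
    res.append((sum(D)+ang,D,ang,o4,o6,s))
res.sort(key=lambda r:r[0])
for r in res[:6]: print(np.round(r[0],4),np.round(r[1],4),round(r[2],4),round(r[3],2),round(r[4],2),r[5])
E
```

```text
0.0001 [0. 0.] 0.0001 3.14 3.14 (-1, 1, -1, -1, -1, 1)
0.0001 [0. 0.] 0.0001 3.14 3.14 (1, 1, 1, -1, 1, 1)
0.0001 [0. 0.] 0.0001 0 0 (1, 1, 1, 1, 1, 1)
0.0001 [0. 0.] 0.0001 0 0 (-1, 1, -1, 1, -1, 1)
0.0022 [0. 0.] 0.0022 3.14 3.14 (-1, -1, -1, 1, -1, 1)
0.0022 [0. 0.] 0.0022 3.14 3.14 (1, -1, 1, 1, 1, 1)
```

```bash
for i in 1; do python3 nudge.py '[[0,0,0,-0.2,-0.25,-0.03,0.085],[0,0,0,-0.2,-0.25,-0.03,0.085],[0,0,0,-0.2,-0.25,-0.03,0.085],[0,0,0,-0.2,-0.25,-0.03,0.085],[0,0,0,-0.2,-0.25,-0.03,0.085],[0,0,0,-0.2,-0.25,-0.03,0.085],[0,0,0,-0.2,-0.25,-0.03,0.085]]'; done >/dev/null
cat > rec.py <<'E'
from bench import robot, eyes
import json
o=robot.get_obs();open("log.jsonl","a").write(json.dumps([list(map(float,o["joint_positions"])),list(map(float,o["tcp_pos"])),list(map(float,o["ee_rot"]))])+"\n");print(o["t"],o["tcp_pos"].round(3),o["joint_positions"].round(2))
E
python3 rec.py
python3 nudge.py '[[0,0,0,-0.2,-0.25,0,0.085],[0,0,0,-0.2,-0.25,0,0.085],[0,0,0,-0.2,-0.25,0,0.085],[0,0,0,-0.2,-0.25,0,0.085],[0,0,0,-0.2,-0.25,0,0.085],[0,0,0,-0.2,-0.25,0,0.085],[0,0,0,-0.2,-0.25,0,0.085]]'; python3 rec.py
cat >> log.jsonl <<'E'
[[-1.1885,0.5082,-0.2375,1.501,0.1257,1.1489,-0.1548],[0.17075,0.60078,0.24923],[0.13796,0.99044,-0.0008,-0.0001]]
[[-1.13081,0.57152,-0.27273,1.39990,0.03731,1.28545,-0.07987],[0.16612,0.60256,0.24904],[0.13391,0.98825,-0.04486,-0.05839]]
E
cat >> h.py <<'E'
import json
def ry(t):return Ro.from_euler("y",t).as_matrix()
def rz(t):return Ro.from_euler("z",t).as_matrix()
def rots(q,yb=0):
    R1=rz(q[0]+yb)@ry(q[1]);R2=R1@rz(q[2])@ry(q[3]);R3=R2@rz(q[4])@ry(q[5]);return rz(q[0]+yb),R1@rz(q[2]),R2@rz(q[4]),R3@rz(q[6])
E
cat > fit.py <<'E'
from h import *
D=[json.loads(l) for l in open("log.jsonl")]
from scipy.optimize import least_squares
def A(q,yb):
    R0,R1,R2,R3=rots(q,yb);z=np.array([0,0,1.]);
    R2b=R2@rz(-q[4]);R1b=R1; R3b=R3@rz(-q[6])
    return np.c_[z,R0[:,0],R1[:,2],R1[:,0],R2b[:,2],R2b[:,0],R3[:,2],R3b[:,0]]
def sol(yb):
    M=np.vstack([A(q,yb) for q,_,_ in D]);b=np.hstack([p for _,p,_ in D]);x=np.linalg.lstsq(M,b,rcond=1e-4)[0];return x,M@x-b
for q,p,e in D:
    Re=Ro.from_quat(e).as_matrix();R=rots(q)[3]
    print("yb+flip",(Re@R.T).round(3)[0], (R.T@Re).round(3)[0])
def f(v):
    r=[]
    for q,p,e in D:
        r+=list((rots(q,v[0])[3]@rz(v[1])-Ro.from_quat(e).as_matrix()).ravel())
    return r
for y0 in(0,1.5,3,-1.5):
    s=least_squares(f,[y0,0]);x,r=sol(s.x[0]);print(s.x.round(4),s.cost,x.round(4),np.abs(r).max())
E
python3 fit.py
```

```text
1.0 [0.301 0.304 0.285] [-0.65  0.24 -0.21  1.83  0.    1.21  0.43]
t: 1.7
tcp_pos: [0.4241, 0.0084, 0.2896]
ee_rot: [0.141, 0.988, -0.043, -0.056]
wrist_force: [-0.2, 0.1, -0.2]
gripper_width: 0.085
grasp_force: 0.0
1.7 [0.424 0.008 0.29 ] [-0.14  0.23  0.02  1.84  0.05  1.21  1.15]
yb+flip [ 0.534 -0.845 -0.002] [ 0.539  0.831 -0.134]
yb+flip [ 0.536 -0.845 -0.002] [ 0.54   0.831 -0.134]
yb+flip [ 0.526 -0.851 -0.001] [ 0.526  0.851 -0.003]
yb+flip [ 0.513 -0.858 -0.001] [ 0.518  0.844 -0.14 ]
[1.0378 0.0224] 0.00046077981647447644 [-4.5683  0.2959  0.1917 -0.0916 -1.3774 -2.9535 -1.37    0.3141] 0.173438677443124
[1.0378 0.0224] 0.00046077981647447475 [-4.5683  0.2959  0.1917 -0.0916 -1.3774 -2.9535 -1.37    0.3141] 0.17343867718706238
[1.0378 0.0224] 0.0004607798164744747 [-4.5683  0.2959  0.1917 -0.0916 -1.3774 -2.9535 -1.37    0.3141] 0.17343867702689827
[1.0378 0.0224] 0.00046077981647447535 [-4.5683  0.2959  0.1917 -0.0916 -1.3774 -2.9535 -1.37    0.3141] 0.17343867686419098
```

```bash
cat >> h.py <<'E'
def rots(q,yb=0):
    R1=rz(-q[0]+yb)@ry(q[1]);R2=R1@rz(-q[2])@ry(q[3]);R3=R2@rz(-q[4])@ry(q[5]);return rz(-q[0]+yb),R1@rz(-q[2]),R2@rz(-q[4]),R3@rz(-q[6])
E
sed -i 's/R2@rz(-q\[4\])/R2@rz(q[4])/;s/R3@rz(-q\[6\])/R3@rz(q[6])/' fit.py; python3 fit.py
```

```text
yb+flip [0.015 0.999 0.051] [ 0. -1. -0.]
yb+flip [0.015 0.999 0.052] [ 0. -1.  0.]
yb+flip [ 0.     1.    -0.001] [ 0. -1.  0.]
yb+flip [0.016 0.998 0.053] [ 0. -1. -0.]
[-0.      1.5708] 9.068785834761985e-09 [ 0.3405  0.1331  0.5552 -0.0158  0.3281  0.021   0.4326  0.0432] 0.021203970569205394
[-0.      1.5708] 9.068785834833019e-09 [ 0.3405  0.1331  0.5552 -0.0158  0.3281  0.021   0.4326  0.0432] 0.021203970598396217
[6.2832 1.5708] 9.068785908497614e-09 [ 0.3405  0.1331  0.5552 -0.0158  0.3281  0.021   0.4326  0.0432] 0.021203983247381965
[-0.      1.5708] 9.068785834774325e-09 [ 0.3405  0.1331  0.5552 -0.0158  0.3281  0.021   0.4326  0.0432] 0.021203970571404506
```

```bash
cat >> h.py <<'E'
def toolR(az,pitch,roll=0):  # pitch below horizontal (deg), tool y horizontal-left at roll 0
    a,p=np.radians([az,pitch]);z=np.array([np.cos(p)*np.cos(a),np.cos(p)*np.sin(a),-np.sin(p)]);y=np.array([-np.sin(a),np.cos(a),0])
    return np.c_[np.cross(y,z),y,z]@rz(np.radians(roll))
def rel(p,R):
    from bench import robot, eyes
    o=robot.get_obs();R0=Ro.from_quat(o["ee_rot"]).as_matrix()
    print("rel",Ro.from_matrix(R0.T@R).as_rotvec().round(3),(R0.T@(np.array(p)-o["tcp_pos"])).round(4))
E
python3 - <<'E'
from h import *
rel([.45,-.103,.25],toolR(-13,35))
rel([.45,-.103,.25],toolR(-13,60))
E
```

```text
rel [-0.119 -1.061 -0.004] [-0.0601 -0.0955  0.0438]
rel [-0.112 -0.625 -0.029] [-0.0601 -0.0955  0.0438]
```

Converted, -0.28 rad / 3.1416 = -0.0891.

```bash
python3 nudge.py '[[0,0,0,-0.06,-0.095,0.044,0.085],[0,0,0,-0.06,-0.095,0.044,0.085],[-0.035,-0.0446,0,-0.06,-0.095,0.044,0.085],[-0.035,-0.0891,0,-0.06,-0.095,0.044,0.085]]'; python3 rec.py
python3 nudge.py '[[0,-0.0477,0,0,0,0,0.085],[0,-0.0955,0,0,0,0,0.085],[0,-0.0955,0,0,0,0,0.085]]';python3 rec.py
python3 nudge.py '[[0,-0.0477,0,0,0,0,0.085],[0,-0.0955,0,0,0,0,0.085],[0,-0.1528,0,0,0,0,0.085],[0,-0.1528,0,0,0,0,0.085],[0,-0.1528,0,0,0,0,0.085]]';python3 rec.py
python3 nudge.py '[[0.0318,0,-0.0955,0,0.05,-0.05,0.085],[0.0318,0,-0.0955,0,0.05,-0.05,0.085],[0.0318,0,-0.0955,0,0.05,-0.05,0.085],[0.0318,0,-0.0955,0,0.05,-0.05,0.085]]';python3 rec.py
python3 - <<'E'
from h import *
rel([.45,-.103,.25],toolR(-13,35))
E
cat > fit.py <<'E'
from h import *
D=[json.loads(l) for l in open("log.jsonl")]
def A(q):
    c=[];R=np.eye(3);c.append(R[:,2:])
    for i,a in enumerate("zyzyzyz"):
        R=R@(rz(-q[i]) if a=="z" else ry(q[i]));c.append(R[:,:2] if i<0 else R)
    return np.hstack(c)
M=np.vstack([A(q) for q,_,_ in D]);b=np.hstack([p for _,p,_ in D])
# ridge: small offsets preferred
lam=2e-3;x=np.linalg.lstsq(np.vstack([M,lam*np.eye(M.shape[1])]),np.r_[b,0*np.ones(M.shape[1])],rcond=None)[0]
np.save("kin.npy",x)
if __name__=="__main__": print(x.round(3),np.abs(M@x-b).max())
E
python3 fit.py
```

```text
t: 2.1
tcp_pos: [0.4505, -0.103, 0.2481]
ee_rot: [0.138, 0.987, -0.008, 0.084]
wrist_force: [-0.2, 0.5, 0.1]
gripper_width: 0.0852
grasp_force: 0.0
2.1 [ 0.45  -0.103  0.248] [ 0.1   0.17  0.07  2.05 -0.    0.76  1.47]
t: 2.4
tcp_pos: [0.4438, -0.0964, 0.2466]
ee_rot: [0.131, 0.964, -0.027, 0.228]
wrist_force: [-1.2, -0.6, -0.6]
gripper_width: 0.0848
grasp_force: 0.0
2.4 [ 0.444 -0.096  0.247] [0.03 0.05 0.09 2.3  0.17 0.33 1.27]
t: 2.9
tcp_pos: [0.4458, -0.125, 0.2501]
ee_rot: [0.149, 0.939, -0.09, 0.297]
wrist_force: [-0.5, -1.0, -0.1]
gripper_width: 0.0849
grasp_force: 0.0
2.9 [ 0.446 -0.125  0.25 ] [ 0.22  0.05 -0.18  2.41  1.22  0.26  0.17]
t: 3.3
tcp_pos: [0.4354, -0.0633, 0.2863]
ee_rot: [0.021, 0.945, -0.178, 0.272]
wrist_force: [0.8, 0.0, 1.2]
gripper_width: 0.0851
grasp_force: 0.0
3.3 [ 0.435 -0.063  0.286] [ 0.06 -0.01 -0.36  2.35  1.02  0.6   0.42]
rel [-0.181 -0.358  0.292] [ 0.0088 -0.0233  0.0498]
[ 0.122  0.    -0.003  0.122 -0.    -0.003  0.289  0.    -0.009  0.289
  0.    -0.009  0.191 -0.    -0.     0.191  0.    -0.     0.17   0.
  0.     0.17 ] 1.6255075154264498e-05
```

```bash
cat >> h.py <<'E'
lo=np.array([-3.08,-.24,-1.43,0,-1.52,.17,-2.89])+.03;hi=np.array([3.08,2.05,1.35,2.5,4.66,1.96,2.89])-.03
def fkq(q):
    c=[np.array([[0],[0],[1.]])];R=np.eye(3)
    for i,a in enumerate("zyzyzyz"):
        R=R@(rz(-q[i]) if a=="z" else ry(q[i]));c.append(R)
    return np.hstack(c)@KX,R@rz(np.pi/2)
try: KX=np.load("kin.npy")
except OSError: pass
def ik(p,R,q0,w=1e-3):
    from scipy.optimize import least_squares
    def f(q):
        P,Q=fkq(q);return np.r_[(P-p)*5,Ro.from_matrix(Q.T@R).as_rotvec(),w*(q-q0)]
    s=least_squares(f,np.clip(q0,lo+1e-3,hi-1e-3),bounds=(lo,hi),max_nfev=60);r=s.fun
    return s.x,np.linalg.norm(r[:3])/5,np.linalg.norm(r[3:6])
E
cat > plan.py <<'E'
from h import *
from bench import robot, eyes
q=robot.get_obs()["joint_positions"];print(q.round(2))
cup=np.array([.65,-.148,.052])
for pitch in (0,10,20,30,40,50):
  for az in (-60,-40,-13,15,40):
    best=None
    for q5 in (0,1.5,3.1,-1.4):
      R=toolR(az,pitch);s=q.copy();s[4]=q5;s[5]=.6
      x,e,a=ik(cup,R,s)
      if e<.002 and a<.01:
        m=np.minimum(x-lo,hi-x)[1:].min()
        print(pitch,az,q5,x.round(2),"m",m.round(2))
E
python3 plan.py
```

```text
[ 0.06 -0.01 -0.36  2.35  1.02  0.6   0.42]
0 -60 0 [-0.4   1.25  0.08  2.02  1.73  1.51 -1.71] m 0.42
0 -60 1.5 [-0.31  1.24 -0.04  2.02  1.76  1.64 -1.68] m 0.29
0 -60 3.1 [-0.19  1.25 -0.23  2.02  1.81  1.81 -1.63] m 0.12
0 -60 -1.4 [-0.47  1.26  0.18  2.02  1.71  1.41 -1.73] m 0.45
0 -40 0 [-0.18  1.3  -0.08  2.28  2.17  1.9  -1.88] m 0.03
0 -40 1.5 [-0.15  1.3  -0.12  2.28  2.18  1.93 -1.85] m 0.0
0 -40 3.1 [-0.15  1.3  -0.12  2.28  2.18  1.93 -1.85] m 0.0
0 -40 -1.4 [-0.37  1.32  0.18  2.28  2.13  1.67 -2.05] m 0.19
0 -13 0 [ 0.83  1.7  -0.96  2.43  3.6   1.93 -0.3 ] m 0.0
0 -13 1.5 [ 0.83  1.7  -0.96  2.43  3.6   1.93 -0.3 ] m 0.0
0 -13 3.1 [ 0.83  1.7  -0.96  2.43  3.6   1.93 -0.3 ] m 0.0
0 -13 -1.4 [ 0.83  1.7  -0.96  2.43  3.6   1.93 -0.3 ] m 0.0
0 15 0 [ 1.19  1.55 -0.88  2.26  3.96  1.03 -0.63] m 0.21
0 15 1.5 [ 1.17  1.53 -0.85  2.26  3.98  1.06 -0.66] m 0.21
0 15 3.1 [ 0.99  1.39 -0.57  2.27  4.05  1.34 -0.88] m 0.2
0 40 0 [ 0.8   1.24 -0.13  1.93  4.59  1.45 -1.53] m 0.04
0 40 1.5 [ 0.79  1.24 -0.12  1.93  4.59  1.46 -1.53] m 0.04
0 40 3.1 [ 0.83  1.24 -0.18  1.93  4.6
[... 4824 characters left out ...]
2.24  2.31  0.75 -0.61] m 0.23
50 -13 1.5 [ 0.66  0.81 -0.77  2.24  2.34  0.72 -0.66] m 0.23
50 -13 3.1 [ 0.56  0.76 -0.6   2.24  2.46  0.64 -0.82] m 0.23
50 -13 -1.4 [ 0.69  0.83 -0.83  2.24  2.31  0.75 -0.61] m 0.23
50 15 0 [ 1.04  1.   -1.11  2.14  2.14  0.47  0.25] m 0.27
50 15 1.5 [ 1.    0.94 -1.01  2.14  2.26  0.4   0.11] m 0.2
50 15 3.1 [ 0.89  0.84 -0.79  2.14  2.69  0.28 -0.37] m 0.08
50 15 -1.4 [ 1.08  1.07 -1.23  2.14  2.05  0.58  0.39] m 0.17
50 40 0 [ 1.1   1.02 -1.06  1.93  0.81  0.28  2.  ] m 0.08
50 40 1.5 [ 1.14  1.09 -1.19  1.93  1.05  0.38  1.79] m 0.18
50 40 3.1 [-0.    0.98  0.88  1.95  4.63  1.31 -2.2 ] m 0.0
50 40 -1.4 [ 1.03  0.95 -0.91  1.93  0.28  0.2   2.5 ] m 0.0
```

```bash
cat > plan.py <<'E'
from h import *
from bench import robot, eyes
q=robot.get_obs()["joint_positions"]
R=toolR(-60,25);a=R[:,2];cup=np.array([.65,-.148,.052]);g=cup+.004*a
bowl=np.array([.448,.036,0])
rel(g-.13*a+[0,0,.06],R)
print("pre",(g-.13*a).round(3))
for nm,p,RR in [("pre",g-.13*a+[0,0,.06],R),("pre2",g-.13*a,R),("g",g,R),("lift",g+[0,0,.12],R),("over",bowl+[-.03,-.02,.2],R)]+[(f"r{r}",bowl+[-.03,-.02,.16],toolR(-60,max(25-r/3,0),-r)) for r in(30,60,90,110,130,140)]:
    q,e,an=ik(p,RR,q,.01);u=RR@R.T@[0,0,1]
    print(nm,q.round(2),round(e,4),round(an,3),"tilt",np.degrees(np.arccos((RR@(R.T@[0,0,1]))[2])).round())
E
python3 plan.py
```

```text
rel [ 0.478 -0.359  0.822] [-0.0718  0.0741  0.1703]
pre [ 0.593 -0.049  0.105]
pre [-0.43  0.73 -0.12  2.14  1.47  1.23 -1.27] 0.0 0.0 tilt nan
pre2 [-0.43  0.85 -0.12  2.15  1.53  1.23 -1.41] 0.0 0.0 tilt nan
g [-0.24  0.96 -0.05  2.09  1.78  1.15 -1.46] 0.0 0.0 tilt nan
lift [-0.24  0.73 -0.06  2.08  1.66  1.12 -1.2 ] 0.0 0.0 tilt nan
over [-0.73  0.6  -0.23  2.38  1.15  1.32 -1.46] 0.0 0.0 tilt nan
r30 [-0.78  0.85 -0.23  2.4   1.18  1.43 -1.2 ] 0.0 0.0 tilt 30.0
r60 [-0.8   0.99 -0.23  2.38  1.16  1.57 -0.8 ] 0.0 0.0 tilt 61.0
r90 [-0.78  1.07 -0.27  2.37  1.13  1.68 -0.35] 0.0 0.0 tilt 90.0
r110 [-0.74  1.08 -0.32  2.36  1.13  1.72 -0.02] 0.0 0.0 tilt 108.0
r130 [-0.71  1.09 -0.38  2.36  1.12  1.77  0.31] 0.0 0.0 tilt 126.0
r140 [-0.69  1.09 -0.4   2.36  1.12  1.79  0.48] 0.0 0.0 tilt 134.0plan.py:10: RuntimeWarning: invalid value encountered in arccos
  print(nm,q.round(2),round(e,4),round(an,3),"tilt",np.degrees(np.arccos((RR@(R.T@[0,0,1]))[2])).round())
```

Converted, 0.822 rad / 3.1416 = 0.2617.

```bash
python3 nudge.py '[[0.0382,-0.0286,0.0637,0,0,-0.02,0.085],[0.0764,-0.0573,0.1305,-0.03,0.04,0,0.085],[0.1146,-0.0859,0.1974,-0.06,0.06,0.05,0.085],[0.1522,-0.1143,0.2617,-0.072,0.074,0.1,0.085],[0.1522,-0.1143,0.2617,-0.072,0.074,0.17,0.085],[0.1522,-0.1143,0.2617,-0.072,0.074,0.17,0.085],[0.1522,-0.1143,0.2617,-0.072,0.074,0.17,0.085],[0.1522,-0.1143,0.2617,-0.072,0.074,0.17,0.085],[0.1522,-0.1143,0.2617,-0.072,0.074,0.17,0.085],[0.1522,-0.1143,0.2617,-0.072,0.074,0.17,0.085]]'; python3 rec.py
python3 - <<'E'
from h import *
R=toolR(-60,25);a=R[:,2];g=np.array([.65,-.148,.052])+.004*a
rel(g-.13*a,R)
from bench import robot, eyes
c=eyes.camera("wrist");im=c["image"]
hsv=cv2.cvtColor(im,cv2.COLOR_RGB2HSV);H,s,v=cv2.split(hsv);B=blobs((H>4)&(H<14)&(s>170)&(v>100),100);print(B)
print(proj(c,[.65,-.148,.052]))
cv2.imwrite("pics/w1.png",im[:,:,::-1])
E
```

```text
t: 4.3
tcp_pos: [0.5921, -0.0498, 0.1623]
ee_rot: [0.422, 0.73, -0.27, 0.464]
wrist_force: [0.7, 1.4, 1.2]
gripper_width: 0.0849
grasp_force: 0.0
4.3 [ 0.592 -0.05   0.162] [-0.3   0.75 -0.33  2.13  1.49  1.37 -1.28]
rel [-0.003 -0.     0.002] [0.0518 0.0012 0.0239]
[([260.2, 122.4], [229, 109, 63, 33, 1355]), ([436.5, 191.3], [338, 122, 174, 131, 11626]), ([58.0, 163.0], [32, 151, 59, 24, 978]), ([279.1, 250.1], [275, 222, 11, 54, 358]), ([395.6, 244.4], [383, 241, 35, 8, 151]), ([286.7, 300.3], [275, 277, 32, 40, 690])]
[261.98153344 130.67104122]
```

View pics/w1.png

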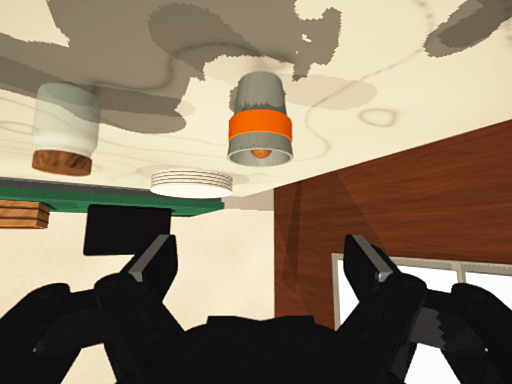

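The wrist view shows the cup's orange band centred at (260,124), matching the predicted 262, with a clear path between the fingers.

```bash
python3 nudge.py '[[0,0,0,0.03,0,0.014,0.085],[0,0,0,0.052,0.001,0.024,0.085],[0,0,0,0.052,0.001,0.06,0.085],[0,0,0,0.052,0.001,0.095,0.085],[0,0,0,0.052,0.001,0.125,0.085],[0,0,0,0.052,0.001,0.145,0.085],[0,0,0,0.052,0.001,0.154,0.085],[0,0,0,0.052,0.001,0.154,0.085]]'; python3 nudge.py '[[0,0,0,0,0,0,0.05],[0,0,0,0,0,0,0.05],[0,0,0,0,0,0,0.05],[0,0,0,0,0,0,0.05],[0,0,0,0,0,0,0.05],[0,0,0,0,0,0,0.05]]'
```

```text
t: 5.15
tcp_pos: [0.6511, -0.1525, 0.0535]
ee_rot: [0.422, 0.73, -0.269, 0.465]
wrist_force: [-0.5, 0.1, 1.5]
gripper_width: 0.0851
grasp_force: 0.0
t: 5.75
tcp_pos: [0.6517, -0.1493, 0.0537]
ee_rot: [0.421, 0.731, -0.268, 0.466]
wrist_force: [-3.3, 2.5, 5.6]
gripper_width: 0.0597
grasp_force: 64.9
```

```bash
python3 - <<'E'
from h import *
from bench import robot, eyes
R=toolR(-60,25);p=robot.get_obs()["tcp_pos"]
rel(p+[0,0,.12],R);rel([.418,.016,.175],R)
E
```

```text
rel [0.002 0.001 0.   ] [-1.088e-01  1.000e-04 -5.060e-02]
rel [0.002 0.001 0.   ] [-2.000e-04 -1.191e-01 -2.872e-01]
```

```bash
python3 nudge.py '[[0,0,0,-0.01,0,-0.005,0.05],[0,0,0,-0.036,0,-0.017,0.05],[0,0,0,-0.072,0,-0.033,0.05],[0,0,0,-0.1,0,-0.046,0.05],[0,0,0,-0.109,0,-0.051,0.05],[0,0,0,-0.109,0,-0.051,0.05]]'; python3 nudge.py '[[0,0,0,0.006,-0.006,-0.012,0.05],[0,0,0,0.018,-0.02,-0.039,0.05],[0,0,0,0.033,-0.036,-0.072,0.05],[0,0,0,0.048,-0.053,-0.105,0.05],[0,0,0,0.063,-0.07,-0.138,0.05],[0,0,0,0.078,-0.086,-0.171,0.05],[0,0,0,0.093,-0.102,-0.204,0.05],[0,0,0,0.104,-0.114,-0.228,0.05],[0,0,0,0.108,-0.119,-0.237,0.05],[0,0,0,0.108,-0.119,-0.237,0.05]]'; python3 rec.py; python3 - <<'E'
from h import *
from bench import robot, eyes
for n in("side",):
    c=eyes.camera(n);im=c["image"];cv2.imwrite("pics/s2.png",im[60:330,60:420,::-1])
rel([.41,.01,.165],toolR(-60,15,-60)); 
E
```

```text
t: 6.35
tcp_pos: [0.6518, -0.1496, 0.1748]
ee_rot: [0.422, 0.73, -0.267, 0.466]
wrist_force: [0.3, -1.1, -2.3]
gripper_width: 0.0593
grasp_force: 64.7
t: 7.35
tcp_pos: [0.4176, 0.0169, 0.1746]
ee_rot: [0.42, 0.732, -0.268, 0.465]
wrist_force: [1.1, 0.3, -3.0]
gripper_width: 0.0594
grasp_force: 65.0
7.35 [0.418 0.017 0.175] [-0.59  0.69 -0.44  2.4   1.17  1.43 -1.58]
rel [ 0.094 -0.157 -1.042] [ 0.0086 -0.0101  0.0051]
```

View pics/s2.png

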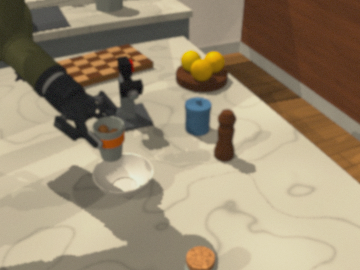

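```bash
cat > pt.py <<'E'
from h import *
import sys
r,off,z,p=map(float,sys.argv[1:])
d=np.array([.87,.5,0]);rel(np.array([.448,.036,z])+off*d,toolR(-60,p,-r))
E
python3 pt.py 50 -.056 .15 10
```

```text
rel [ 0.117 -0.244 -0.865] [ 0.0238 -0.0203  0.0082]
```

Converted, -0.865 rad / 3.1416 = -0.2753.

```bash
python3 nudge.py '[[0.0038,-0.0076,-0.0277,0.002,-0.002,0.001,0.05],[0.0073,-0.0156,-0.0551,0.005,-0.004,0.002,0.05],[0.0111,-0.0232,-0.0828,0.007,-0.006,0.002,0.05],[0.015,-0.0312,-0.1101,0.009,-0.008,0.003,0.05],[0.0188,-0.0388,-0.1375,0.012,-0.01,0.004,0.05],[0.0223,-0.0465,-0.1652,0.014,-0.012,0.005,0.05],[0.0261,-0.0544,-0.1926,0.017,-0.014,0.006,0.05],[0.0299,-0.0621,-0.2203,0.019,-0.016,0.007,0.05],[0.0334,-0.07,-0.2476,0.021,-0.018,0.008,0.05],[0.0372,-0.0777,-0.2753,0.024,-0.02,0.008,0.05]]'; python3 pt.py 90 -.045 .14 0
```

```text
t: 8.4
tcp_pos: [0.3999, 0.0069, 0.15]
ee_rot: [0.068, 0.763, -0.528, 0.368]
wrist_force: [0.5, -0.4, -2.3]
gripper_width: 0.0594
grasp_force: 65.0
rel [ 0.165 -0.064 -0.695] [-0.002   0.0148  0.0005]
```

The manual's scale: turns go in shares of pi rad. Converting my numbers, 0.05 rad / 3.1416 = 0.0159.

```bash
python3 nudge.py '[[0.0051,-0.0019,-0.0223,0,0.001,0,0.05],[0.0105,-0.0041,-0.0442,0,0.003,0,0.05],[0.0159,-0.006,-0.0665,0,0.004,0,0.05],[0.021,-0.0083,-0.0885,-0.001,0.006,0,0.05],[0.0264,-0.0102,-0.1108,-0.001,0.007,0,0.05],[0.0318,-0.0121,-0.1327,-0.001,0.009,0,0.05],[0.0369,-0.0143,-0.155,-0.001,0.01,0,0.05],[0.042,-0.0162,-0.177,-0.002,0.012,0,0.05],[0.0474,-0.0185,-0.1993,-0.002,0.013,0,0.05],[0.0525,-0.0204,-0.2212,-0.002,0.015,0,0.05]]'; python3 pt.py 130 -.02 .135 0
```

```text
t: 9.4
tcp_pos: [0.4088, 0.0142, 0.1399]
ee_rot: [-0.182, 0.683, -0.683, 0.183]
wrist_force: [0.1, -0.6, -2.9]
gripper_width: 0.0595
grasp_force: 64.9
rel [ 0.    -0.001 -0.699] [-0.0248  0.0049  0.0006]
```

Converted, -0.7 rad / 3.1416 = -0.2228.

```bash
python3 nudge.py '[[0,0,-0.0223,-0.002,0,0,0.05],[0,0,-0.0446,-0.005,0.001,0,0.05],[0,0,-0.0668,-0.007,0.001,0,0.05],[0,0,-0.0891,-0.01,0.002,0,0.05],[0,0,-0.1114,-0.012,0.002,0,0.05],[0,0,-0.1337,-0.015,0.003,0,0.05],[0,0,-0.156,-0.017,0.003,0,0.05],[0,0,-0.1783,-0.02,0.004,0,0.05],[0,0,-0.2005,-0.022,0.004,0,0.05],[0,0,-0.2228,-0.025,0.005,0,0.05]]'; python3 nudge.py '[[0,0,-0.0477,0,0,0,0.05],[0,0,-0.0477,0,0,0,0.05],[0,0,-0.0477,0,0,0,0.05],[0,0,-0.0477,0,0,0,0.05],[0,0,-0.0477,0,0,0,0.05]]'; python3 - <<'E'
from h import *
from bench import robot, eyes
a=[cv2.resize(eyes.camera(n)["image"][y:y+130,x:x+130],(390,390),interpolation=2) for n,x,y in(("side",110,140),("top",180,180))]
cv2.imwrite("pics/p3.png",np.hstack(a)[:,:,::-1])
E
```

```text
t: 10.4
tcp_pos: [0.4305, 0.0265, 0.1352]
ee_rot: [0.406, -0.579, 0.704, 0.062]
wrist_force: [0.3, 0.3, -1.7]
gripper_width: 0.0598
grasp_force: 65.0
t: 10.9
tcp_pos: [0.4299, 0.0276, 0.1354]
ee_rot: [0.447, -0.548, 0.698, 0.113]
wrist_force: [-0.7, 0.1, -0.6]
gripper_width: 0.059
grasp_force: 65.0
```

View pics/p3.png

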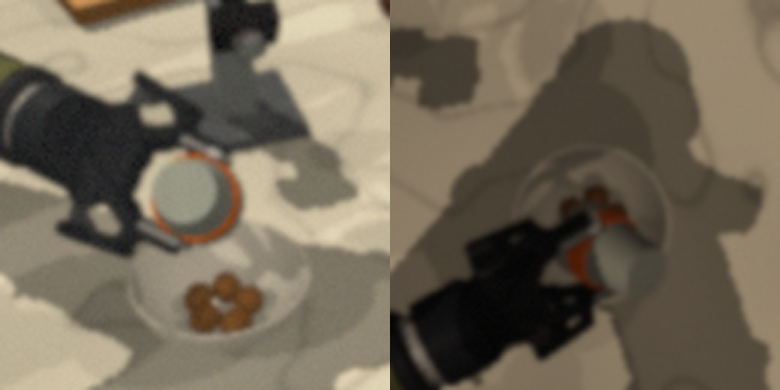

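The side view shows five walnuts in the bowl at crop (200–255, 285–320), and the cup is upside down and empty. Next I'll turn the cup upright and put it back.

```bash
python3 pt.py 60 -.03 .19 10
```

```text
rel [-0.185 -0.029  1.366] [ 0.0476 -0.0285  0.0018]
```

Converted, 1.366 rad / 3.1416 = 0.4348.

```bash
python3 nudge.py '[[-0.0057,-0.001,0.0436,0.015,-0.01,0,0.05],[-0.0118,-0.0019,0.0869,0.03,-0.018,0,0.05],[-0.0175,-0.0029,0.1305,0.048,-0.028,0.001,0.05],[-0.0236,-0.0038,0.1738,0.048,-0.028,0.002,0.05],[-0.0293,-0.0045,0.2174,0.048,-0.028,0.002,0.05],[-0.035,-0.0054,0.261,0.048,-0.028,0.002,0.05],[-0.0414,-0.0064,0.3043,0.048,-0.028,0.002,0.05],[-0.0471,-0.0073,0.3479,0.048,-0.028,0.002,0.05],[-0.0532,-0.0083,0.3915,0.048,-0.028,0.002,0.05],[-0.0589,-0.0092,0.4348,0.048,-0.028,0.002,0.05]]'; python3 - <<'E'
from h import *
rel([.5,-.04,.19],toolR(-60,25))
E
```

```text
t: 12.0
tcp_pos: [0.4214, 0.0206, 0.19]
ee_rot: [0.002, 0.766, -0.555, 0.323]
wrist_force: [-0.1, 0.9, -0.4]
gripper_width: 0.0595
grasp_force: 65.0
rel [-0.136  0.238  1.035] [-0.0406  0.0053  0.0904]
```

Converted, 1.035 rad / 3.1416 = 0.3295.

```bash
python3 nudge.py '[[-0.0054,0.0095,0.0411,0,0,0.01,0.05],[-0.0108,0.0191,0.0828,-0.01,0,0.02,0.05],[-0.0162,0.0286,0.1241,-0.015,0,0.03,0.05],[-0.0216,0.0382,0.1655,-0.02,0.002,0.045,0.05],[-0.0271,0.0477,0.2069,-0.025,0.003,0.06,0.05],[-0.0325,0.0573,0.2483,-0.03,0.004,0.07,0.05],[-0.0379,0.0668,0.2897,-0.04,0.005,0.08,0.05],[-0.0433,0.0758,0.3295,-0.04,0.005,0.09,0.05],[-0.0433,0.0758,0.3295,-0.04,0.005,0.09,0.05]]' ; python3 - <<'E'
from h import *
rel([.6517,-.1493,.11],Ro.from_quat([.4217,.7305,-.268,.4655]).as_matrix())
E
```

```text
t: 12.9
tcp_pos: [0.4988, -0.0418, 0.1907]
ee_rot: [0.422, 0.73, -0.271, 0.464]
wrist_force: [-0.5, -0.7, -0.9]
gripper_width: 0.0592
grasp_force: 65.0
rel [-0.006  0.001  0.003] [0.0015 0.0795 0.1874]
```

Converted, -0.006 rad / 3.1416 = -0.0019.

```bash
python3 nudge.py '[[-0.0019,0.0003,0.001,0,0.015,0.035,0.05],[-0.0019,0.0003,0.001,0,0.03,0.07,0.05],[-0.0019,0.0003,0.001,0,0.045,0.105,0.05],[-0.0019,0.0003,0.001,0.001,0.06,0.14,0.05],[-0.0019,0.0003,0.001,0.0015,0.072,0.17,0.05],[-0.0019,0.0003,0.001,0.0015,0.0795,0.187,0.05],[-0.0019,0.0003,0.001,0.0015,0.0795,0.187,0.05]]' ; python3 - <<'E'
from h import *
rel([.6517,-.1493,.054],Ro.from_quat([.4217,.7305,-.268,.4655]).as_matrix())
E
```

```text
t: 13.6
tcp_pos: [0.6522, -0.1479, 0.1076]
ee_rot: [0.42, 0.732, -0.27, 0.465]
wrist_force: [-0.6, -0.4, -1.5]
gripper_width: 0.0597
grasp_force: 65.0
rel [-0.    -0.     0.006] [ 0.0481 -0.0009  0.0236]
```

```bash
python3 nudge.py '[[0,0,0,0.016,0,0.008,0.05],[0,0,0,0.032,0,0.016,0.05],[0,0,0,0.042,0,0.021,0.05],[0,0,0,0.046,0,0.0225,0.05],[0,0,0,0.046,0,0.0225,0.05],[0,0,0,0.046,0,0.0225,0.05]]'
```

```text
t: 14.2
tcp_pos: [0.6526, -0.147, 0.0582]
ee_rot: [0.419, 0.732, -0.268, 0.466]
wrist_force: [-0.8, -0.3, -0.3]
gripper_width: 0.0596
grasp_force: 65.1
```

```bash
python3 nudge.py '[[0,0,0,0.001,0,0.0005,0.05],[0,0,0,0.002,0,0.001,0.05],[0,0,0,0.002,0,0.001,0.05]]'; python3 nudge.py '[[0,0,0,0.001,0,0.0005,0.05],[0,0,0,0.002,0,0.001,0.05],[0,0,0,0.002,0,0.001,0.05]]'
```

```text
t: 14.5
tcp_pos: [0.6526, -0.1475, 0.0556]
ee_rot: [0.42, 0.732, -0.268, 0.465]
wrist_force: [0.1, 0.3, -1.2]
gripper_width: 0.0596
grasp_force: 65.1
t: 14.8
tcp_pos: [0.6527, -0.1477, 0.0537]
ee_rot: [0.42, 0.731, -0.268, 0.466]
wrist_force: [-0.7, 1.1, 2.0]
gripper_width: 0.0595
grasp_force: 65.3
```

```bash
python3 nudge.py '[[0,0,0,0,0,0,0.07],[0,0,0,0,0,0,0.085],[0,0,0,0,0,0,0.085],[0,0,0,0,0,0,0.085],[0,0,0,0,0,0,0.085],[0,0,0,0,0,0,0.085]]'; python3 nudge.py '[[0,0,0,0,0,-0.01,0.085],[0,0,0,0,0,-0.03,0.085],[0,0,0,0,0,-0.06,0.085],[0,0,0,0,0,-0.1,0.085],[0,0,0,0,0,-0.14,0.085],[0,0,0,-0.04,0,-0.16,0.085],[0,0,0,-0.08,0,-0.18,0.085],[0,0,0,-0.08,0,-0.18,0.085]]'; python3 rec.py; python3 - <<'E'
from h import *
from bench import robot, eyes
c=eyes.camera("side");im=c["image"];cv2.imwrite("pics/s4.png",im[60:330,60:420,::-1])
hsv=cv2.cvtColor(im,cv2.COLOR_RGB2HSV);H,s,v=cv2.split(hsv);print(blobs((H>4)&(H<14)&(s>170)&(v>120)))
q=robot.get_obs()["joint_positions"]
# stand yaw -4.2; tool y along +-stand x, tool down
for sg in(1,-1):
  y=sg*np.array([np.cos(np.radians(-4.2)),np.sin(np.radians(-4.2)),0]);z=np.array([0,0,-1.]);R=np.c_[np.cross(y,z),y,z]
  qq=q
  for nm,p in(("hi",[.555,.315,.32]),("g",[.555,.315,.171]),("top",[.555,.315,.271])):
    qq,e,a=ik(np.array(p),R,qq,.01);print(sg,nm,qq.round(2),round(e,4),round(a,3))
E
```

```text
t: 15.4
tcp_pos: [0.6526, -0.1475, 0.0531]
ee_rot: [0.42, 0.732, -0.268, 0.465]
wrist_force: [0.8, 0.7, -0.3]
gripper_width: 0.0851
grasp_force: 0.0
t: 16.2
tcp_pos: [0.5882, -0.0343, 0.2074]
ee_rot: [0.421, 0.731, -0.265, 0.468]
wrist_force: [0.3, 0.4, -1.4]
gripper_width: 0.0851
grasp_force: 0.0
16.2 [ 0.588 -0.034  0.207] [-0.32  0.66 -0.34  2.11  1.43  1.38 -1.19]
[([302.1, 264.2], [290, 256, 27, 14, 162])]
1 hi [-0.08  0.59 -0.88  1.33  0.45  1.42 -1.02] 0.0 0.0
1 g [-0.09  0.7  -0.83  1.57  0.56  1.12 -1.12] 0.0 0.0
1 top [-0.08  0.62 -0.87  1.42  0.48  1.32 -1.05] 0.0 0.0
-1 hi [ 0.08  0.78 -1.4   1.33  0.77  1.62  1.86] 0.0 0.0
-1 g [ 0.09  0.92 -1.33  1.57  0.9   1.39  1.73] 0.0 0.0
-1 top [ 0.09  0.83 -1.39  1.42  0.81  1.54  1.82] 0.0 0.0
```

View pics/s4.png

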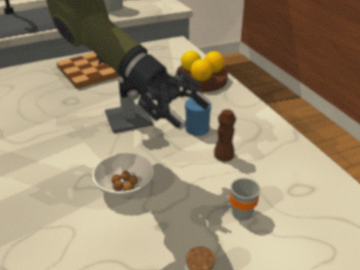

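```bash
cat > hp.py <<'E'
from h import *
import sys
x,z=map(float,sys.argv[1:3])
t=np.radians(-4.2);y=np.array([np.cos(t),np.sin(t),0]);zz=np.array([0,0,-1.]);R=np.c_[np.cross(y,zz),y,zz]
rel(np.array([.5510,.316,z])+x*y,R)
E
python3 hp.py 0 .32
```

```text
rel [0.345 1.097 0.534] [ 0.0321  0.1458 -0.3397]
```

Converted, 0.11 rad / 3.1416 = 0.035.

```bash
python3 nudge.py '[[0,0,0,-0.036,0,-0.017,0.085],[0.0111,0.035,0.0169,-0.072,0,-0.033,0.085],[0.0223,0.07,0.0341,-0.1,0.01,-0.06,0.085],[0.0334,0.105,0.0509,-0.08,0.03,-0.1,0.085],[0.0446,0.1401,0.0668,-0.06,0.06,-0.14,0.085],[0.0557,0.1751,0.0859,-0.03,0.08,-0.18,0.085],[0.0668,0.2101,0.1019,-0.01,0.1,-0.22,0.085],[0.0764,0.2451,0.1178,0.01,0.12,-0.26,0.085],[0.0891,0.2801,0.1369,0.03,0.14,-0.3,0.085],[0.0987,0.3151,0.1528,0.032,0.146,-0.34,0.085]]';python3 hp.py 0 .32
```

```text
t: 17.25
tcp_pos: [0.5507, 0.318, 0.313]
ee_rot: [0.714, 0.698, -0.032, 0.044]
wrist_force: [0.8, 0.4, 0.2]
gripper_width: 0.085
grasp_force: 0.0
rel [0.021 0.108 0.052] [-0.0028  0.0005 -0.0067]
```

Converted, 0.108 rad / 3.1416 = 0.0344.

```bash
python3 nudge.py '[[0.0064,0.0344,0.0166,-0.002,0,0,0.085],[0.0064,0.0344,0.0166,-0.002,0,0,0.085],[0.0064,0.0344,0.0166,-0.002,0,0,0.085]]'; python3 - <<'E'
from h import *
from bench import robot, eyes
c=eyes.camera("wrist");im=c["image"];cv2.imwrite("pics/w5.png",im[:,:,::-1])
hsv=cv2.cvtColor(im,cv2.COLOR_RGB2HSV);H,s,v=cv2.split(hsv);print("red",blobs(((H<4)|(H>174))&(s>150)&(v>80),40))
t=np.radians(-4.2);X=np.array([np.cos(t),np.sin(t),0]);Y=np.array([-np.sin(t),np.cos(t),0])
for n,a,b,z in(("btn face top",.0225,0,.184),("blk +x edge",.015,0,.19),("blk -x edge",-.015,0,.19),("+y",0,.028,.19),("-y",0,-.028,.19)): print(n,proj(c,np.array([.551,.316,z])+a*X+b*Y).round(1))
E
python3 hp.py 0 .32
```

```text
t: 17.55
tcp_pos: [0.5517, 0.3119, 0.3155]
ee_rot: [0.732, 0.681, 0.0, 0.005]
wrist_force: [0.2, -0.5, 0.3]
gripper_width: 0.085
grasp_force: 0.0
red [([276.5, 180.9], [273, 164, 8, 34, 255])]
btn face top [282.9 184. ]
blk +x edge [275.4 185.6]
blk -x edge [243.  185.6]
+y [259.2 155.5]
-y [259.2 214. ]
rel [0.007 0.005 0.002] [ 0.0032 -0.0005 -0.0045]
```

View pics/w5.png

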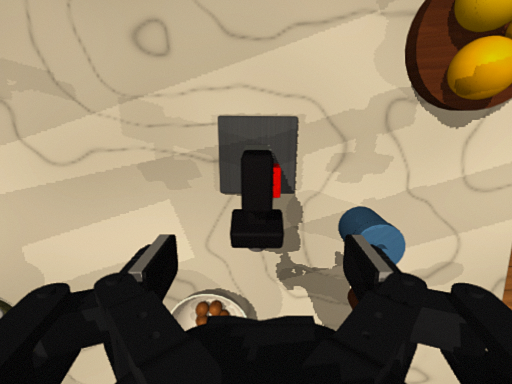

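The wrist view shows the red button at u 273–281, v 164–198, and the block at u ≈ 241–273. That is about 2 mm off my estimate, so I'll split the difference.

```bash
sed -i 's/.5510,.316,z/.5510,.3175,z/' hp.py; python3 hp.py -.0005 .20;python3 hp.py -.0005 .171
```

```text
rel [0.007 0.005 0.002] [ 0.0053 -0.002   0.1155]
rel [0.007 0.005 0.002] [ 0.0054 -0.0022  0.1445]
```

Converted, 0.007 rad / 3.1416 = 0.0022.

```bash
python3 nudge.py '[[0.0022,0.0016,0.0006,0.005,-0.002,0.01,0.085],[0.0022,0.0016,0.0006,0.005,-0.002,0.04,0.085],[0.0022,0.0016,0.0006,0.005,-0.002,0.07,0.085],[0.0022,0.0016,0.0006,0.005,-0.002,0.1,0.085],[0.0022,0.0016,0.0006,0.005,-0.002,0.125,0.085],[0.0022,0.0016,0.0006,0.005,-0.002,0.14,0.085],[0.0022,0.0016,0.0006,0.005,-0.002,0.1445,0.085],[0.0022,0.0016,0.0006,0.005,-0.002,0.1445,0.085]]'; python3 hp.py -.0005 .171; python3 nudge.py '[[0,0,0,0,0,0,0.07],[0,0,0,0,0,0,0.06],[0,0,0,0,0,0,0.055]]'; python3 hp.py -.0005 .171
```

```text
t: 18.4
tcp_pos: [0.5504, 0.319, 0.1711]
ee_rot: [0.732, 0.681, 0.001, -0.001]
wrist_force: [1.3, -0.5, 0.5]
gripper_width: 0.0848
grasp_force: 0.0
rel [-0.    -0.002  0.001] [-0.0014  0.0002  0.0001]
t: 18.7
tcp_pos: [0.5516, 0.3187, 0.1732]
ee_rot: [0.733, 0.681, 0.003, -0.0]
wrist_force: [0.6, -0.6, 0.3]
gripper_width: 0.055
grasp_force: 0.0
rel [ 0.003 -0.004 -0.   ] [-0.0013 -0.001   0.0022]
```

```bash
python3 nudge.py '[[0,0,0,0,0,0,0.05],[0,0,0,0,0,0,0.045],[0,0,0,0,0,0,0.042],[0,0,0,0,0,0,0.039],[0,0,0,0,0,0,0.036],[0,0,0,0,0,0,0.036]]'; python3 nudge.py '[[0,0,0,0,0,0,0.033],[0,0,0,0,0,0,0.028],[0,0,0,0,0,0,0.02],[0,0,0,0,0,0,0.02],[0,0,0,0,0,0,0.02]]'
```

```text
t: 19.3
tcp_pos: [0.5522, 0.3183, 0.1728]
ee_rot: [0.733, 0.68, 0.003, -0.0]
wrist_force: [4.8, -1.3, 2.7]
gripper_width: 0.0361
grasp_force: 1.9
t: 19.8
tcp_pos: [0.5505, 0.3185, 0.1731]
ee_rot: [0.732, 0.681, 0.002, -0.001]
wrist_force: [-2.7, -1.9, 8.5]
gripper_width: 0.0303
grasp_force: 61.6
```

```bash
python3 nudge.py '[[0,0,0,0,0,-0.005,0.02],[0,0,0,0,0,-0.015,0.02],[0,0,0,0,0,-0.03,0.02],[0,0,0,0,0,-0.045,0.02],[0,0,0,0,0,-0.06,0.02],[0,0,0,0,0,-0.075,0.02],[0,0,0,0,0,-0.088,0.02],[0,0,0,0,0,-0.095,0.02],[0,0,0,0,0,-0.097,0.02],[0,0,0,0,0,-0.097,0.02]]'; python3 nudge.py '[[0,0,0,0,0,-0.001,0.02],[0,0,0,0,0,-0.002,0.02],[0,0,0,0,0,-0.003,0.02],[0,0,0,0,0,-0.003,0.02]]'
```

```text
t: 20.8
tcp_pos: [0.5505, 0.3185, 0.2694]
ee_rot: [0.732, 0.681, 0.002, -0.001]
wrist_force: [-3.4, 2.5, -2.0]
gripper_width: 0.0301
grasp_force: 61.9
t: 21.2
tcp_pos: [0.5505, 0.3185, 0.2719]
ee_rot: [0.732, 0.681, 0.001, -0.001]
wrist_force: [-4.6, 2.8, -3.9]
gripper_width: 0.0302
grasp_force: 62.2
```

```bash
python3 nudge.py '[[0,0,0,0,0,-0.001,0.02],[0,0,0,0,0,-0.0015,0.02],[0,0,0,0,0,-0.0015,0.02]]'; python3 nudge.py '[[0,0,0,0,0,-0.001,0.02],[0,0,0,0,0,-0.0015,0.02],[0,0,0,0,0,-0.0015,0.02]]'
```

```text
t: 21.5
tcp_pos: [0.5505, 0.3185, 0.2733]
ee_rot: [0.732, 0.681, 0.001, -0.001]
wrist_force: [-4.4, 3.3, -4.6]
gripper_width: 0.0298
grasp_force: 62.2
t: 21.8
tcp_pos: [0.5505, 0.3185, 0.2733]
ee_rot: [0.732, 0.681, 0.001, -0.001]
wrist_force: [-2.1, 5.0, -13.3]
gripper_width: 0.0304
grasp_force: 61.8
```

The mast is against the hard end: the rise is 0.100 m and the force reads −13 N. I'll take a last look before handing in.

```bash
python3 - <<'E'
from h import *
from bench import robot, eyes
a=[cv2.resize(eyes.camera(n)["image"][y:y+260,x:x+260],(395,395),interpolation=2) for n,x,y in(("side",90,90),("top",90,60))]
cv2.imwrite("pics/f6.png",np.hstack(a)[:,:,::-1])
o=robot.get_obs();print(o["tcp_pos"],o["wrist_force"],o["gripper_width"])
E
```

```text
[0.55049753 0.31851319 0.2733151 ] [ -1.30859376   4.81916971 -13.52254063] 0.029902264023211684
```

View pics/f6.png

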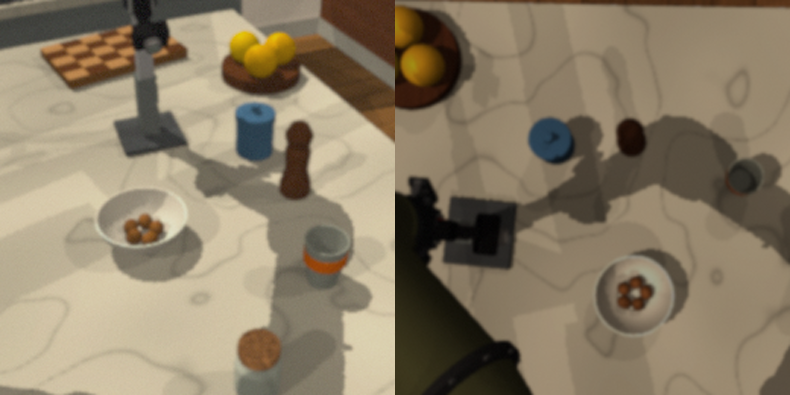

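The final view shows five walnuts in the bowl at (143,228) and the empty cup upright at (326,255). The mast is extended and held, and the jar, mill and canister haven't moved.

```bash
python3 -c "
from bench import robot, eyes
print(robot.sign_off())"
```

```text
the job is handed in; nothing more can be done
None
```

The job is handed in: all five walnuts are in the bowl, the empty cup stands upright where it started, and the arm is holding the mast at its top stop with the button squeezed.

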